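Load a slide carrier under the sprung clip of a slide viewer

ROBOT

A 6-joint arm with a two-finger parallel gripper is mounted at the origin on the work surface. World frame = base frame: x ahead of the robot, y to its left, z up, the work surface at z = 0. Lengths are in mm, angles in rad, forces in N, time in s.
With the tool pointing down it reaches from about 350 to 975 mm from the base axis. Payload 17.4 kg.
Tool frame: the origin (TCP) lies midway between the tips of the shut fingers; the grasp point (between the pads) lies 19 mm behind it; z points along the fingers, y is the line along which they close (so a half turn about z gives the same grasp; the last joint's range is limited). The gripper opens to 85 mm and grips with 20 to 120 N. Pads are 22 mm wide; open, the fingers measure 114 mm over their backs; the gripper's body (76 mm by 85 mm) begins 54 mm behind the grasp point. The pads swing forward as they close: fully open they stand 13 mm farther back than shut.
Start: joints at [1.106, 0.116, 1.442, -0, 1.584, -0.038], TCP at [279.431, 614.451, 193.703] pointing down, gripper open.
Joint ranges: [-2.83, 2.83], [-0.83, 2.19], [0.07, 2.5], [-1.14, 4.28], [0.01, 3], [-2.97, 2.97]. Speed limits (rad/s): [1.89, 1.89, 2.22, 3.14, 3.14, 3.14].

INTERFACE

Orientations are given as a unit quaternion [x, y, z, w].
In Python, from plant import manip, vision, models gives the robot as it stands. The module is installed in compiled form; this text tells all that it offers.
- The arm moves only by the shell command python3 -m crank 'ROWS'. ROWS is JSON, a list of rows, each an object with "hand": the opening, from 0 (shut) to 1 (fully open); "slide": the shift along the world's x, y, z in cm, a list of three; "rot": the turn, a rotation vector about the world's x, y, z in degrees, a list of three. A call has 1 to 20 rows; each row is the pose to reach, as a shift and turn from the pose commanded when the call began; what a row does not reach only later rows make up. A row lasts 1/12 s, in which the tool goes at most 41.7 mm and 7.16 degrees, less where a joint would pass 70% of its speed; a pose out of reach is approached as far as the arm can. A call with a gripper value outside its range is refused whole. The fingers move at their own pace and stop on an object; the grip force is fixed at half the most. Time passes only in rows, so rows that repeat a pose let the fingers close. It gives the time, the measured TCP pose, the force, the opening and the grip force at its end, in the units of the state.
- manip.get_state(): the state, without advancing time (a new reading comes with each control period).
- vision.snapshot(name): name is "scene" or "top" or "wrist"; returns the picture (400x640x3 uint8, red, green, blue); there is no depth.
- vision.camera_model(name): a dict with "vertical_fov" (degrees; the focal length in pixels is half the picture's height over the tangent of half this angle, whatever the lens; pixels are square), "cx", "cy" (the principal point, pixels), "world_to_cam" (4x4, takes a point from world to camera coordinates). Camera axes: x right, y down, z forward; pixel columns grow to the right and rows downward; lengths in mm; the calibration is good to about 2 mm. The wrist camera is an equidistant fisheye: a pixel r from the principal point sees the ray r / f radians off the axis. A picture is of the moment at which its call begins: read the wrist's pose just before it. camera_model takes no time and is no camera call; for the wrist camera it gives the pose at the moment of the call.
- manip.job_done(): hands the job in; it is judged then, once.
Trained networks look in the newest picture that a camera, given by its name, has taken for a name from the list of things; names that differ only in an ending like _2 or _b are one class to them, and where a whole thing is asked for, a point or a joint stands for the part that bears it (a point fixed in the world has none). Each returns a list of dicts, best first, with "p" (0 to 1); they miss things now and then, are a little off and sometimes report something else, mostly with a low value. They report only what shows in the picture. A call takes as long as a camera call.
- models.search_frame(camera, thing): "xyz" ([x, y, z] in mm, in the coordinates of the camera as it stood for that picture, good to about 4 mm: the middle of the surface that is visible of it).
- models.regions_of(camera, thing): "mask" (400x640 bool, what is visible of it).
- models.spot_point(camera, thing): "xyz" ([x, y, z] in mm, in the coordinates of the camera as it stood for that picture, good to about 4 mm: a listed point, or the origin of a listed thing).
The state is a dict: "time_s": time; "q": joint angles; "qd": joint speeds; "effort": joint torques, N m; "tool_pos": TCP position; "ee_rot": TCP orientation; "ft_force": force on the tool from outside, world axes, zero at the start; "ft_torque": the same for the moment, N m; "opening": finger opening in mm; "grip_force": force on a finger pad.
Only numpy, scipy, OpenCV 4.12 (cv2) and the standard library are available. Lean on these libraries where they do the work, as an engineer would, in place of code of your own. Each camera call takes 0.05 s, during which the arm holds its last target. There are 200 camera calls.

TASK

Load the slide carrier into the slide viewer: use the carrier to draw back the sprung curved clip, lower it flat onto the stage between clip and rail, and push it gently but firmly home so that you feel it bear against both the long fixed rail and the screw of the end stop. Then let go, so that the clip holds it squarely against the rail, still touching the end stop. Force nothing, and leave the dishes, the jar and the hand lens where they are.

Things in the scene. Friction and masses are not known exactly. Their poses are not given: they have to be found in the camera images.
- viewer: slide viewer, a low white light box with an aluminium stage on top, fixed to the bench, 200 (x) x 240 (y) x 50 mm high. Origin: centre of its underside; z up; its stage is flat at z = 50 mm. The rail lies along the stage's +x side, the end stop at its +y side, the clip at its -x side.
- rail: the long fixed edge: a low steel bar on the stage, 12 (x) x 110 (y) x 5 mm high, its axes parallel to the viewer's. Origin: on the stage, at the middle of the bar's guiding face, which looks to the viewer's -x. It lies at (40, 0, 50) mm in the viewer's frame.
- stop: end stop: aluminium block 26 (x) x 16 (y) x 14 mm high on the stage. From its face towards the viewer's -y sticks a steel adjusting screw, head 9 mm across, centre 5 mm above the stage; the carrier's short end goes against it. The head's face stands 6 to 28 mm before the block's face: unmeasured, differs each time. Origin: foot of that block face's middle, at (17, 70, 50) mm in the viewer's frame, axes parallel.
- pin (a joint): travel (m) of the thin sprung sensing pin (3.6 mm across) in the middle of the screw's head: 0 when free, standing 3 mm proud of the head's face; 0.003 when pushed flush by a carrier that bears on the head. Its spring is weak, 0.4 N, less than the clip's hold on the carrier.
- clip (a joint): angle (rad) of the sprung curved steel arm, which turns about an upright pivot at (-30, -85) mm in the viewer's frame: 0 at rest, growing as its tip is drawn back (away from the rail, to the viewer's -x), at most 0.5. Its spring always drives it towards 0; the tip pushes with about 3 N at rest, 4 N with the carrier in place, 5 N at 0.25. About 0.13 with the carrier seated against the rail. The bar is 8 mm thick, from 4 to 12 mm above the stage.
- clip_tip (a point): centre of the clip's round end post, 8 mm above the stage. The post is 12 mm in diameter and reaches from 3 to 16 mm above the stage. At rest the tip lies at (-4, 10) mm in the viewer's frame, so that the free gap from post to rail is 38 mm, 12 mm less than the carrier needs: the carrier goes in only when its edge has pushed the post back. Held with its underside some 8 mm above the stage, the carrier overhangs the 5 mm rail freely and its edge still meets the post.
- carrier: loose grey plate 50 (x) x 86 (y) x 8 mm, about 0.12 kg, two small windows, upright finger tab in its middle, 30 (x) x 12 (y) mm, 8 to 46 mm above the underside. Origin: centre of its underside. Same after half a turn. Seated: long side along the rail, origin 25 mm from the rail's face and 43 mm from the screw head's face. Plate, stage, rail, clip and screw slide easily (friction about 0.2).
- dishes: bystander: a stack of four culture dishes, 90 mm in diameter, 60 mm high; origin at the centre of its underside
- jar: bystander: a small amber jar, 60 mm in diameter, 75 mm high; origin at the centre of its underside
- lens: bystander: a black hand lens lying flat, 130 mm long, 72 mm wide, 12 mm high; origin on the bench, near its middle

How it is judged (in metres and radians):
On the way, in this order (a step that is already met when the one before it is completed fails the run):
1. the carrier, pressing on it, has drawn the clip back far enough to pass (value of joint clip above 0.13 rad and contact force between carrier and viewer above 1 N), for 0.1 s.
2. the carrier lies on the stage and is pressed home: it bears against rail and end stop (its screw) with over 2 N each (z of carrier in the frame of rail below 0.002 m and contact force between carrier and rail above 2 N and contact force between carrier and stop above 2 N), for 0.2 s.
At the end, for the whole second after the job is handed in: The carrier lies flat on the stage (within 2 mm and 2 degrees), released and at rest, against the rail and against the end stop's screw (each within 1.5 mm; at the screw: its pin pushed in by over 1.5 mm of its 3), along the rail within 2 degrees, and the clip bears on it (clip angle 0.10 to 0.16) (x of carrier in the frame of rail between -0.0265 and -0.0235 m and value of joint pin above 0.0015 m and z of carrier in the frame of rail below 0.002 m and angle between the y axis of carrier and the y axis of rail, either way round below 0.035 rad and angle between carrier's own z axis and vertical below 0.035 rad and value of joint clip between 0.1 and 0.16 rad and linear speed of carrier below 0.01 m/s); the robot touches nothing.
It fails at once if the carrier is forced against the rail (over 14 N) (contact force between carrier and rail above 14 N).
It fails at once if the carrier is forced against the end stop (over 14 N) (contact force between carrier and stop above 14 N).
It fails at once if the carrier is dropped or forced onto the viewer (over 60 N) (contact force between carrier and viewer above 60 N).
It fails at once if a bystander is moved by over 15 mm (distance of any of dishes, jar, lens from where it was at the start of the episode above 0.015 m).
It also fails if it takes over 72 s, if anything falls off the work surface, if the arm or the gripper's body presses on something with over 40 N, if the wrist force passes 120 N, or if a joint passes its speed limit or range.

## Working session

There is one attempt and no reset: what is moved stays moved. The work goes in short steps, Python scripts to look and compute and a shell command to move; the robot and the scene stay as the last step left them, time stands still between calls to the robot, and variables do not carry over. Pictures are saved under pics/ and viewed, at most 10 in all, crops included, and the job is handed in when it is done.

```bash
mkdir -p pics
cat > h.py <<'E'
from plant import manip, vision, models
import numpy as np, cv2
def snap(c,name=None):
    im=vision.snapshot(c); M=vision.camera_model(c)
    if name: cv2.imwrite('pics/'+name+'.png',im[:,:,::-1])
    return im,M
def w(M,p):
    T=np.linalg.inv(np.array(M['world_to_cam'])); return T[:3,:3]@np.array(p)+T[:3,3]
def ray(M,uv,fish=False):
    f=200/np.tan(np.radians(M['vertical_fov'])/2); d=np.array([uv[0]-M['cx'],uv[1]-M['cy']])/f
    if fish:
        r=np.hypot(*d); v=np.array([*(d/r*np.sin(r)),np.cos(r)]) if r>0 else np.array([0,0,1.])
    else: v=np.array([*d,1.])
    T=np.linalg.inv(np.array(M['world_to_cam'])); return T[:3,3],T[:3,:3]@v
def onz(M,uv,z,fish=False):
    o,v=ray(M,uv,fish); return o+v*(z-o[2])/v[2]
def proj(M,P,fish=False):
    T=np.array(M['world_to_cam']); c=T[:3,:3]@np.array(P,float)+T[:3,3]
    f=200/np.tan(np.radians(M['vertical_fov'])/2)
    if fish:
        r=np.hypot(c[0],c[1]); k=np.arctan2(r,c[2])/r; d=c[:2]*k
    else: d=c[:2]/c[2]
    return np.array([M['cx'],M['cy']])+f*d
E
python3 - <<'E'
from h import *
np.set_printoptions(precision=1,suppress=True)
for c in ['top','scene','wrist']:
    im,M=snap(c,c+'0')
    print(c,np.linalg.inv(np.array(M['world_to_cam']))[:3,3],M['vertical_fov'])
    for t in ['viewer','rail','stop','clip_tip','carrier','dishes','jar','lens']:
        for r in models.spot_point(c,t)[:2]: print(t,round(r['p'],2),w(M,r['xyz']))
print(manip.get_state())
E
```

```text
top [507.5 -39.  997.8] 45.214499753213396
viewer 0.75 [516.7 165.3  -0.9]
rail 0.66 [548.8 177.6  53.1]
stop 0.71 [509.9 241.3  53.1]
clip_tip 0.9 [510.  177.7  57.4]
carrier 0.77 [ 523.1 -205.4    5.4]
carrier 0.66 [549.7 179.4  54.2]
dishes 0.76 [757.2  25.2  -1.5]
jar 0.72 [ 763.9 -259.3   -5.1]
lens 0.97 [768.5 257.7   1.4]
scene [1151.5   99.2  736.5] 51.90592375222744
viewer 0.87 [513.1 169.   -5. ]
rail 0.67 [547.2 173.7  52.2]
stop 0.43 [512.2 238.7  50.8]
clip_tip 0.59 [506.3 172.   57.2]
carrier 0.81 [ 525.7 -207.8   -1.6]
carrier 0.56 [549.4 176.6  49. ]
dishes 0.78 [760.2  23.1  -2.8]
jar 0.74 [ 766.3 -257.5    0.2]
jar 0.64 [511.8 166.7  -1.9]
lens 0.86 [769.2 252.7   1.9]
wrist [204.9 646.5 373.9] 65.70646984690485
viewer 0.88 [513.4 169.4   0.7]
stop 0.74 [509.2 239.2  52.5]
carrier 0.54 [ 523.7 -210.2   -5. ]
jar 0.29 [513.3 167.7  -1.4]
{'time_s': 1.35, 'q': array([ 1.1,  0.1,  1.4,  0. ,  1.6, -0. ]), 'qd': array([ 0.,  0., -0.,  0., -0.,  0.]), 'effort': array([  0. , -73.2, -63.3,  -0. ,   0. ,  -0. ]), 'tool_pos': array([279.4, 614.4, 193.7]), 'ee_rot': array([ 0.2,  1. , -0. , -0. ]), 'ft_force': array([-0.1,  0.4,  0.1]), 'ft_torque': array([0., 0., 0.]), 'grip_force': 0.0, 'opening': 85.07302578066769}
```

View pics/top0.png

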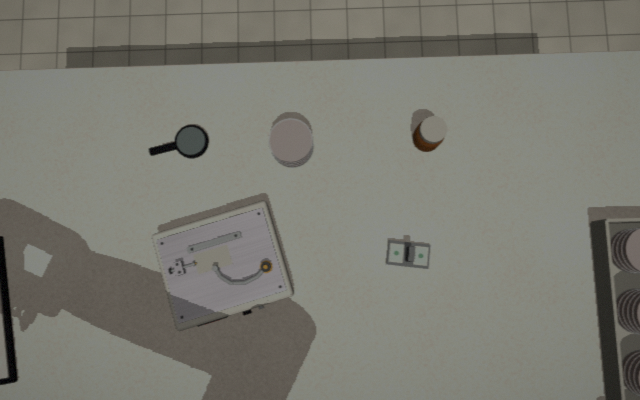

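View pics/scene0.png

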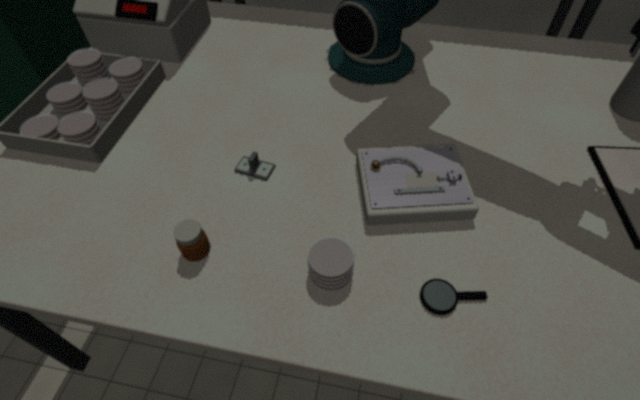

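The top view shows the viewer at about pixel (222,265), turned by roughly 14°. The carrier is near (408,254), turned only slightly. The dishes, jar and lens are well clear of both. The scene view agrees.

Run:
```python
from h import *
from scipy.spatial.transform import Rotation as R
im,M=snap('top')
for t,z in [('carrier',8),('rail',55),('viewer',50)]:
    m=models.regions_of('top',t)[0]['mask'].astype(np.uint8)
    c=cv2.findContours(m,0,1)[0]; c=max(c,key=cv2.contourArea).reshape(-1,2)
    P=np.array([onz(M,p,z)[:2] for p in c],np.float32)
    r=cv2.minAreaRect(P); print(t,r, P.min(0),P.max(0))
s=manip.get_state(); print('tool y',R.from_quat(s['ee_rot']).as_matrix().round(3).tolist(), s['tool_pos'])
```

```text
carrier ((523.5608520507812, -209.05953979492188), (88.61712646484375, 50.23699951171875), 82.11182403564453) [ 494.37555 -254.93068] [ 553.3849  -163.83235]
rail ((556.8746337890625, 179.12086486816406), (14.503610610961914, 110.83303833007812), 16.16665267944336) [538.0266  126.60226] [576.8223 231.4377]
viewer ((508.9200439453125, 163.1419677734375), (207.71121215820312, 241.01718139648438), 15.725813865661621) [387.65414   24.707949] [635.99445 302.88617]
tool y [[-0.91, 0.414, -0.0], [0.414, 0.91, -0.0], [0.0, -0.0, -1.0]] [279.42969347 614.43639691 193.70738674]
```

```bash
python3 -m crank '[{"hand":1,"slide":[23,-78,0],"rot":[0,0,17]},{"hand":1,"slide":[23,-78,0],"rot":[0,0,17]},{"hand":1,"slide":[23,-78,0],"rot":[0,0,17]},{"hand":1,"slide":[23,-78,0],"rot":[0,0,17]},{"hand":1,"slide":[23,-78,0],"rot":[0,0,17]},{"hand":1,"slide":[23,-78,0],"rot":[0,0,17]},{"hand":1,"slide":[23,-78,0],"rot":[0,0,17]},{"hand":1,"slide":[23,-78,0],"rot":[0,0,17]},{"hand":1,"slide":[23,-78,0],"rot":[0,0,17]},{"hand":1,"slide":[23,-78,0],"rot":[0,0,17]},{"hand":1,"slide":[23,-78,0],"rot":[0,0,17]},{"hand":1,"slide":[23,-78,0],"rot":[0,0,17]},{"hand":1,"slide":[23,-78,0],"rot":[0,0,17]},{"hand":1,"slide":[23,-78,0],"rot":[0,0,17]},{"hand":1,"slide":[23,-78,0],"rot":[0,0,17]},{"hand":1,"slide":[23,-78,0],"rot":[0,0,17]},{"hand":1,"slide":[23,-78,0],"rot":[0,0,17]},{"hand":1,"slide":[23,-78,0],"rot":[0,0,17]},{"hand":1,"slide":[23,-78,0],"rot":[0,0,17]},{"hand":1,"slide":[23,-78,0],"rot":[0,0,17]}]'
cat > look.py <<'E'
import sys
from h import *
from scipy.spatial.transform import Rotation as R
s=manip.get_state(); im,M=snap('wrist',sys.argv[1])
print('tcp',s['tool_pos'].round(1),'ytool deg',np.degrees(np.arctan2(*R.from_quat(s['ee_rot']).as_matrix()[1::-1,1])).round(2),s['time_s'])
for t in sys.argv[2:]:
    t,z=t.split(':')
    for r in models.spot_point('wrist',t)[:2]: print(t,round(r['p'],2),w(M,r['xyz']).round(1))
    for k in models.regions_of('wrist',t)[:1]:
        c=max(cv2.findContours(k['mask'].astype(np.uint8),0,1)[0],key=cv2.contourArea).reshape(-1,2)
        P=np.array([onz(M,p,float(z),True)[:2] for p in c],np.float32); print(' rect',cv2.minAreaRect(P))
E
python3 look.py w1 carrier:8
```

```text
time_s: 3.22
tool_pos: [509.8, -169.4, 193.5]
ee_rot: [0.066, 0.998, -0.0, -0.0]
ft_force: [0.7, 1.2, -0.9]
opening: 85.2
grip_force: 0.0
tcp [ 509.8 -169.4  193.5] ytool deg 82.43 3.2167
carrier 0.83 [ 525.  -213.2   -4.2]
carrier 0.28 [765.5 257.8   1.9]
 rect ((524.2889404296875, -213.859130859375), (86.06204986572266, 53.74496841430664), 81.72750854492188)
```

View pics/w1.png

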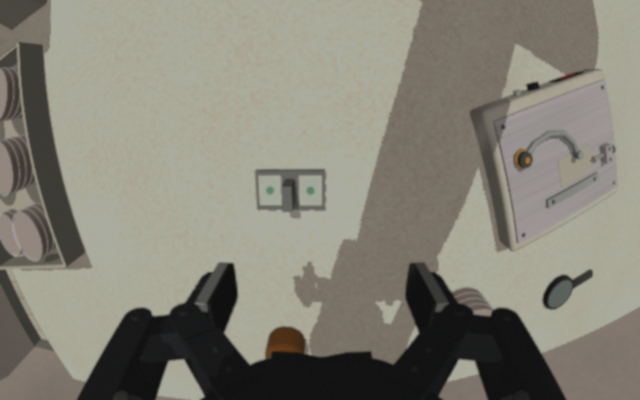

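The wrist view shows the carrier at pixels (256–326, 170–210), nearly parallel to the tool. Its green windows, near (270,190) and (310,190), give its position and direction.

```bash
cat > green.py <<'E'
import sys
from h import *
f=sys.argv[1]; im=cv2.imread('pics/'+f+'.png').astype(int); M=vision.camera_model('wrist'); z=float(sys.argv[2])
b=(im[:,:,1]-im[:,:,2]>25).astype(np.uint8); n,l,st,c=cv2.connectedComponentsWithStats(b)
k=[i for i in np.argsort(-st[1:,4])+1][:4]
for i in k: print(st[i,4],c[i].round(1),onz(M,c[i],z,True).round(1))
a,d=onz(M,c[k[0]],z,True),onz(M,c[k[1]],z,True); v=a-d
print('mid',((a+d)/2).round(1),'deg',np.degrees(np.arctan2(v[1],v[0]))%180)
for p in [(256,170),(326,170),(326,210),(258,210)]: print(onz(M,p,8,True).round(1))
E
python3 green.py w1 7
```

```text
32 [310.  190.3] [ 527.2 -184.3    7. ]
29 [269.6 190.3] [ 520.3 -234.     7. ]
mid [ 523.7 -209.1    7. ] deg 82.06954151032716
[ 492.4 -246.     8. ]
[ 504.3 -161.5    8. ]
[ 554.8 -168.1    8. ]
[ 543.4 -253.3    8. ]
```

```bash
python3 -m crank '[{"hand":1,"slide":[1.45,-4.25,0],"rot":[0,0,-0.4]},{"hand":1,"slide":[1.45,-4.25,-4],"rot":[0,0,-0.4]},{"hand":1,"slide":[1.45,-4.25,-8],"rot":[0,0,-0.4]},{"hand":0.7,"slide":[1.45,-4.25,-11],"rot":[0,0,-0.4]},{"hand":0.7,"slide":[1.45,-4.25,-11],"rot":[0,0,-0.4]},{"hand":0.7,"slide":[1.45,-4.25,-11],"rot":[0,0,-0.4]}]'; python3 look.py w2 carrier:8; python3 green.py w2 7
```

```text
time_s: 3.87
tool_pos: [523.5, -206.9, 83.6]
ee_rot: [0.068, 0.998, 0.0, -0.001]
ft_force: [0.3, 0.5, 0.2]
opening: 59.5
grip_force: 0.0
tcp [ 523.5 -206.9   83.6] ytool deg 82.2 3.8667
carrier 0.93 [ 522.8 -209.9   -0. ]
 rect ((527.7003173828125, -212.78030395507812), (87.25813293457031, 58.419315338134766), 82.1634292602539)
75 [288.4 203.4] [ 523.8 -238.6    7. ]
75 [346.1 203.5] [ 530.8 -188.     7. ]
mid [ 527.3 -213.3    7. ] deg 82.06828871801737
[ 489.6 -261.4    8. ]
[ 498.3 -201.6    8. ]
[ 534.1 -206.4    8. ]
[ 525.8 -266.8    8. ]
```

View pics/w2.png

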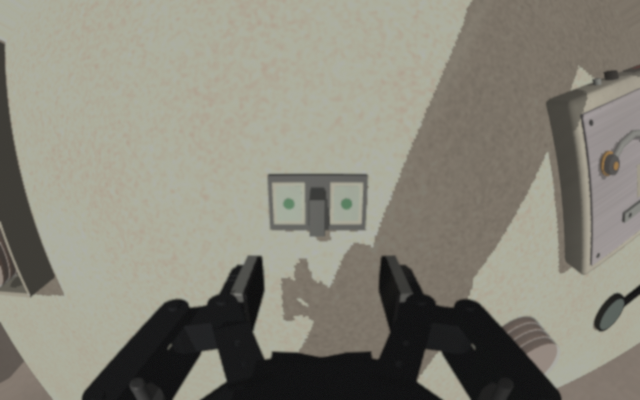

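```bash
python3 look.py w3 carrier:8; python3 green.py w3 7|head -3; python3 -c "
from h import *
im,M=snap('top','t3');m=im.astype(int);b=(m[:,:,1]-m[:,:,0]>25).astype(np.uint8);n,l,s,c=cv2.connectedComponentsWithStats(b)
for i in range(1,n): print(s[i,4],c[i],onz(M,c[i],7).round(1))"
```

```text
tcp [ 525.1 -208.    86.7] ytool deg 82.18 4.0167
carrier 0.96 [ 523.2 -213.    -3. ]
 rect ((525.7506103515625, -212.36758422851562), (86.92286682128906, 59.015933990478516), 82.61363220214844)
72 [289.8 199.9] [ 519.9 -236.7    7. ]
69 [347. 200.] [ 526.9 -187.     7. ]
mid [ 523.4 -211.8    7. ] deg 82.03253638699007
1 [441. 199.] [ 635.4 -283.     7. ]
1 [440. 201.] [ 631.3 -280.7    7. ]
1 [437. 202.] [ 629.3 -274.4    7. ]
1 [428. 205.] [ 623.6 -255.6    7. ]
1 [436. 204.] [ 625.2 -272.2    7. ]
2 [434.5 207.5] [ 618.  -268.7    7. ]
4482 [444.32150826 267.18027666] [ 495.1 -282.1    7. ]
1 [432. 208.] [ 617.1 -263.5    7. ]
1 [452. 209.] [ 613.9 -304.5    7. ]
1 [454. 211.] [ 609.7 -308.4    7. ]
1 [445. 213.] [ 606.  -289.6    7. ]
1 [450. 213.] [ 605.7 -299.9    7. ]
1 [452. 212.] [ 607.7 -304.1    7. ]
4 [447.75 215.5 ] [ 600.7 -295.     7. ]
1 [463. 215.] [ 600.9 -326.3    7. ]
1 [466. 214.] [ 602.8 -332.6    7. ]
1 [457. 216.] [ 599.1 -313.9    7. ]
1 [459. 216.] [ 599. -318.    7.]
2 [454.5 219. ] [ 593.1 -308.4    7. ]
4 [457.25 219.75] [ 591.4 -314.     7. ]
2 [463.5 2
[... 7681 characters left out ...]
-342.8    7. ]
28 [487.46428571 395.5       ] [ 241.4 -352.9    7. ]
1 [445. 393.] [ 247.9 -269.6    7. ]
1 [448. 393.] [ 247.8 -275.5    7. ]
2 [452.5 392. ] [ 249.6 -284.5    7. ]
6 [478.33333333 394.16666667] [ 244.4 -335.1    7. ]
1 [482. 393.] [ 246.4 -342.4    7. ]
1 [422. 395.] [ 245.1 -224.1    7. ]
1 [430. 395.] [ 244.7 -239.8    7. ]
1 [451. 394.] [ 245.8 -281.3    7. ]
1 [456. 395.] [ 243.7 -291.1    7. ]
1 [465. 395.] [ 243.3 -308.8    7. ]
4 [483.   395.75] [ 241.2 -344.1    7. ]
2 [493.5 394. ] [ 244.1 -364.9    7. ]
1 [404. 396.] [ 243.9 -188.4    7. ]
6 [477.83333333 398.        ] [ 237.1 -333.6    7. ]
1 [430. 399.] [ 237.1 -239.4    7. ]
1 [432. 399.] [ 237.  -243.4    7. ]
```

```bash
python3 -m crank '[{"hand":0.7,"slide":[-0.05,-0.3,-2],"rot":[0,0,0]},{"hand":0.7,"slide":[-0.05,-0.3,-4.5],"rot":[0,0,0]},{"hand":0.6,"slide":[-0.05,-0.3,-6],"rot":[0,0,0]},{"hand":0.5,"slide":[-0.05,-0.3,-6.8],"rot":[0,0,0]},{"hand":0.5,"slide":[-0.05,-0.3,-6.8],"rot":[0,0,0]},{"hand":0.3,"slide":[-0.05,-0.3,-6.8],"rot":[0,0,0]},{"hand":0.2,"slide":[-0.05,-0.3,-6.8],"rot":[0,0,0]},{"hand":0,"slide":[-0.05,-0.3,-6.8],"rot":[0,0,0]},{"hand":0,"slide":[-0.05,-0.3,-6.8],"rot":[0,0,0]},{"hand":0,"slide":[-0.05,-0.3,-6.8],"rot":[0,0,0]},{"hand":0,"slide":[-0.05,-0.3,-6.8],"rot":[0,0,0]},{"hand":0,"slide":[-0.05,-0.3,-6.8],"rot":[0,0,0]},{"hand":0,"slide":[-0.05,-0.3,-6.8],"rot":[0,0,0]},{"hand":0,"slide":[-0.05,-0.3,-6.8],"rot":[0,0,0]}]'
```

```text
time_s: 5.38
tool_pos: [523.4, -211.1, 15.7]
ee_rot: [0.069, 0.998, -0.0, 0.0]
ft_force: [0.4, 0.0, -0.1]
opening: 0.1
grip_force: 0.0
```

```bash
python3 look.py w4 carrier:8; python3 green.py w4 7|head -3
```

```text
tcp [ 523.4 -211.1   15.7] ytool deg 82.14 5.3833
carrier 0.71 [ 522.1 -208.9   -0.8]
 rect ((522.1096801757812, -211.67971801757812), (86.67862701416016, 52.51256561279297), 81.6358871459961)
137 [284.5 234.1] [ 520.9 -236.8    7. ]
132 [360.  234.2] [ 527.9 -186.9    7. ]
mid [ 524.4 -211.8    7. ] deg 82.02333203059949
```

View pics/w4.png

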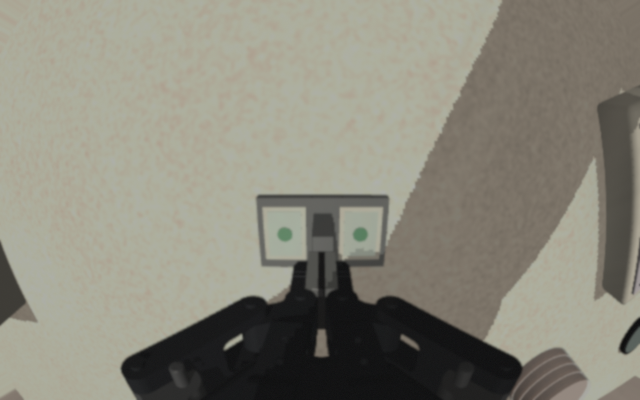

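The view shows the tab (322, 215–290) standing between the fingers (near x = 300 and 343). But the opening reads 0.1 mm with no grip force, which doesn't fit. I'll read the state again and test with a small lift.

```bash
python3 -m crank '[{"hand":0,"slide":[0,0,1],"rot":[0,0,0]},{"hand":0,"slide":[0,0,3],"rot":[0,0,0]},{"hand":0,"slide":[0,0,5],"rot":[0,0,0]},{"hand":0,"slide":[0,0,5],"rot":[0,0,0]},{"hand":0,"slide":[0,0,5],"rot":[0,0,0]},{"hand":0,"slide":[0,0,5],"rot":[0,0,0]}]'; python3 look.py w5 carrier:8; python3 green.py w5 7|head -3
```

```text
time_s: 6.03
tool_pos: [523.3, -211.0, 65.6]
ee_rot: [0.068, 0.998, -0.0, -0.0]
ft_force: [-0.2, -0.7, -0.9]
opening: 0.2
grip_force: 0.0
tcp [ 523.3 -211.    65.6] ytool deg 82.15 6.0333
carrier 0.85 [ 523.7 -213.4   -2.8]
 rect ((525.2939453125, -211.90554809570312), (86.4641342163086, 58.02006530761719), 81.98133850097656)
87 [352.7 209.6] [ 527.1 -186.7    7. ]
86 [291.2 209.6] [ 520.2 -236.5    7. ]
mid [ 523.7 -211.6    7. ] deg 82.07653275752205
```

View pics/w5.png

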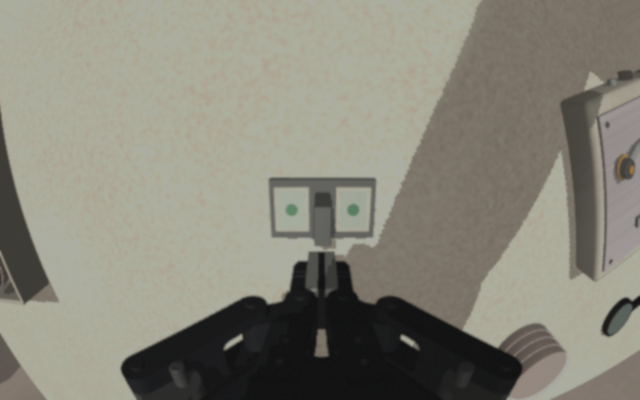

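The carrier stayed on the bench: the shut fingertips, near (321,252), missed the tab. I'll project the reported TCP into this picture and compare it with the visible tips.

Run:
```python
from h import *
from scipy.spatial.transform import Rotation as R
s=manip.get_state(); M=vision.camera_model('wrist'); p=s['tool_pos']; Rm=R.from_quat(s['ee_rot']).as_matrix()
print(p, proj(M,p,True), proj(M,p-19*Rm[:,2],True))
T=np.linalg.inv(np.array(M['world_to_cam'])); print((Rm.T@(T[:3,3]-p)).round(1)); print((Rm.T@T[:3,:3]).round(3))
for z in (8,27,46):
    print(z,[proj(M,[523.7+a,-211.5,z],True).round(0).tolist() for a in(-15,15)])
for z in (p[2],p[2]+10,p[2]+19): print(onz(M,(321,252),z,True))
```

```text
[ 523.02653046 -210.86705633   64.92438113] [323.34622979 238.11648979] [323.58199857 251.55508653]
[  81.6   -1.5 -180.2]
[[-0.    -0.949 -0.315]
 [ 1.    -0.001  0.   ]
 [-0.001 -0.315  0.949]]
8 [[320.0, 192.0], [325.0, 227.0]]
27 [[319.0, 199.0], [325.0, 236.0]]
46 [[319.0, 208.0], [325.0, 247.0]]
[ 532.6603196  -213.71096301   64.92438113]
[ 527.64410669 -213.02235582   74.92438113]
[ 523.12951508 -212.40260935   83.92438113]
```

Run:
```python
import cv2
a=cv2.imread('pics/w4.png')[180:310,240:400]; b=cv2.imread('pics/w5.png')[170:300,240:400]
cv2.imwrite('pics/c45.png',cv2.resize(cv2.hconcat([a,b]),None,fx=2.5,fy=2.5,interpolation=cv2.INTER_CUBIC))
```

```text
(no output)
```

View pics/c45.png

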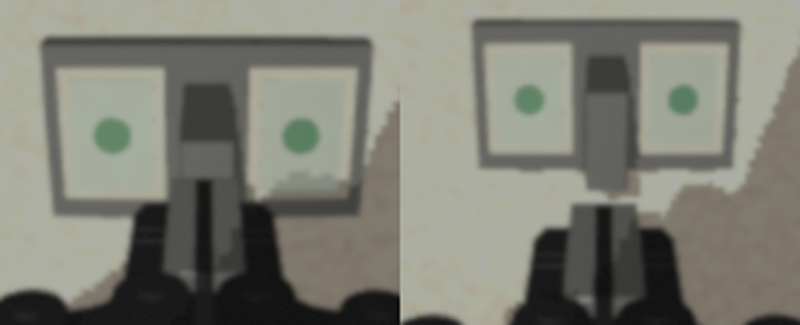

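The tab matches its projection, but the visible fingertips sit about 14 rows below the projected TCP. The fingers are therefore further out or higher than I assumed. A side view from the scene camera, with the top view beside it, should settle which.

Run:
```python
from h import *
s=manip.get_state();print(s['tool_pos'],s['time_s'])
a,Ma=snap('scene','s6'); b,Mb=snap('top','t6')
for M,n in((Ma,'scene'),(Mb,'top')):
    print(n,'tcp',proj(M,s['tool_pos']),'tab top',proj(M,[523.7,-211.5,46]),'tab foot',proj(M,[523.7,-211.5,8]),'tcp+30',proj(M,s['tool_pos']+[0,0,30]),'tcp+x20',proj(M,s['tool_pos']+[20,0,0]))
A=a[80:200,180:330];B=b[180:300,345:495]
cv2.imwrite('pics/c6.png',cv2.resize(cv2.hconcat([A,B]),None,fx=2.6,fy=4.0,interpolation=cv2.INTER_CUBIC)[:,:,::-1])
```

```text
[ 523.02653046 -210.86705633   64.92438113] 6.1833
scene tcp [250.53941758 148.73952236] tab top [251.38236955 154.68545281] tab foot [253.67872721 165.77298113] tcp+30 [248.57199737 139.19245957] tcp+x20 [247.77663003 154.84432549]
top tcp [413.85925338 253.74432554] tab top [412.39604482 253.59888909] tab foot [409.03626261 254.00348878] tcp+30 [416.81621896 253.39893351] tcp+x20 [413.35442743 243.35578374]
```

View pics/c6.png

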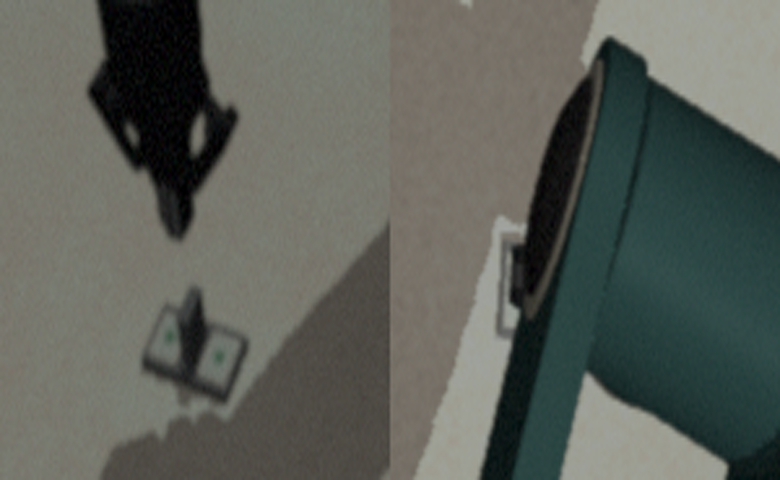

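In the scene view the shut tips are at (248,139). That is about 30 mm higher than the reported TCP projects to, and it agrees with the wrist view and with the clean miss over the 46 mm tab. So the fingers reach about 30 mm less than stated. I'll go lower in steps, watching the force.

```bash
python3 -m crank '[{"hand":0.6,"slide":[0,0,0],"rot":[0,0,0]},{"hand":0.6,"slide":[0,0,0],"rot":[0,0,0]},{"hand":0.6,"slide":[0,0,0],"rot":[0,0,0]},{"hand":0.6,"slide":[0,0,-2.5],"rot":[0,0,0]},{"hand":0.6,"slide":[0,0,-5],"rot":[0,0,0]},{"hand":0.6,"slide":[0,0,-6.5],"rot":[0,0,0]},{"hand":0.6,"slide":[0,0,-6.5],"rot":[0,0,0]},{"hand":0.6,"slide":[0,0,-6.5],"rot":[0,0,0]}]'; python3 -m crank '[{"hand":0.6,"slide":[0,0,-0.4],"rot":[0,0,0]},{"hand":0.6,"slide":[0,0,-0.8],"rot":[0,0,0]},{"hand":0.6,"slide":[0,0,-1.2],"rot":[0,0,0]},{"hand":0.6,"slide":[0,0,-1.2],"rot":[0,0,0]},{"hand":0.3,"slide":[0,0,-1.2],"rot":[0,0,0]},{"hand":0,"slide":[0,0,-1.2],"rot":[0,0,0]},{"hand":0,"slide":[0,0,-1.2],"rot":[0,0,0]},{"hand":0,"slide":[0,0,-1.2],"rot":[0,0,0]},{"hand":0,"slide":[0,0,-1.2],"rot":[0,0,0]},{"hand":0,"slide":[0,0,-1.2],"rot":[0,0,0]},{"hand":0,"slide":[0,0,-1.2],"rot":[0,0,0]},{"hand":0,"slide":[0,0,-1.2],"rot":[0,0,0]}]'
```

```text
time_s: 6.95
tool_pos: [523.2, -210.9, 0.5]
ee_rot: [0.068, 0.998, 0.0, -0.001]
ft_force: [-0.1, -0.7, 0.0]
opening: 51.3
grip_force: 0.0
time_s: 7.95
tool_pos: [523.7, -211.2, -10.8]
ee_rot: [0.068, 0.998, -0.0, 0.0]
ft_force: [-1.2, 0.3, 5.0]
opening: 10.5
grip_force: 60.6
```

Gripped: opening 10.5 mm, 60 N. Now I'll lift it, turn it to the viewer's direction, and hover beside the stage for a close measurement.

```bash
python3 -m crank '[{"hand":0,"slide":[0,0,2],"rot":[0,0,0]},{"hand":0,"slide":[0,0,5],"rot":[0,0,0]},{"hand":0,"slide":[0,0,9],"rot":[0,0,0]},{"hand":0,"slide":[0,0,13],"rot":[0,0,0]},{"hand":0,"slide":[7.4,39.3,13],"rot":[0,0,24]},{"hand":0,"slide":[7.4,39.3,13],"rot":[0,0,24]},{"hand":0,"slide":[7.4,39.3,13],"rot":[0,0,24]},{"hand":0,"slide":[7.4,39.3,13],"rot":[0,0,24]},{"hand":0,"slide":[7.4,39.3,13],"rot":[0,0,24]},{"hand":0,"slide":[7.4,39.3,13],"rot":[0,0,24]},{"hand":0,"slide":[7.4,39.3,13],"rot":[0,0,24]},{"hand":0,"slide":[7.4,39.3,13],"rot":[0,0,24]},{"hand":0,"slide":[7.4,39.3,13],"rot":[0,0,24]},{"hand":0,"slide":[7.4,39.3,13],"rot":[0,0,24]},{"hand":0,"slide":[7.4,39.3,13],"rot":[0,0,24]},{"hand":0,"slide":[7.4,39.3,13],"rot":[0,0,24]},{"hand":0,"slide":[7.4,39.3,13],"rot":[0,0,24]},{"hand":0,"slide":[7.4,39.3,13],"rot":[0,0,24]}]'; python3 look.py w7 viewer:50 rail:55 stop:64 clip_tip:66 carrier:137; python3 green.py w7 137|head -3
```

```text
time_s: 9.45
tool_pos: [597.3, 181.0, 118.6]
ee_rot: [-0.14, 0.99, -0.0, -0.0]
ft_force: [0.8, 0.1, -1.1]
opening: 10.4
grip_force: 59.7
tcp [597.3 181.  118.6] ytool deg 106.09 9.45
viewer 0.88 [511.5 164.6  -0. ]
 rect ((512.655029296875, 164.2334442138672), (194.38330078125, 233.7596893310547), 15.964341163635254)
rail 0.76 [551.4 173.2  50.6]
 rect ((555.47802734375, 177.29783630371094), (12.733505249023438, 108.86839294433594), 15.138795852661133)
stop 0.74 [766.5 260.    1.6]
stop 0.71 [512.6 234.2  48.7]
 rect ((510.23876953125, 236.17633056640625), (25.567333221435547, 55.91407012939453), 20.038528442382812)
clip_tip 0.95 [505.7 172.2  56.3]
 rect ((494.4117431640625, 121.43421936035156), (40.545188903808594, 111.07498168945312), 4.275296688079834)
carrier 0.68 [594.6 182.1 125. ]
 rect ((605.4557495117188, 181.92950439453125), (71.30609893798828, 87.40362548828125), 16.033933639526367)
187 [364.  252.1] [591.1 205.2 137. ]
186 [278.3 252.1] [605.1 156.8 137. ]
mid [598.1 181.  137. ] deg 106.11415874361363
```

View pics/w7.png

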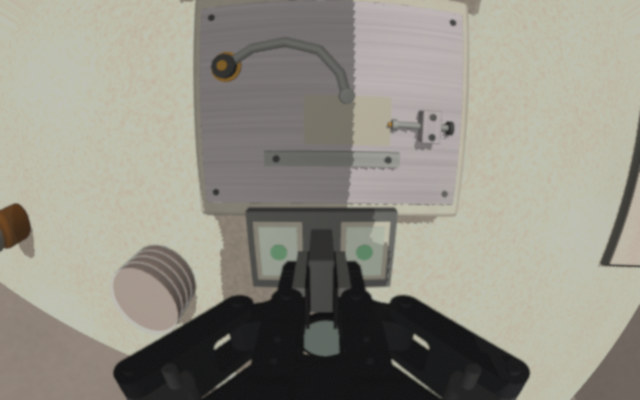

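Run:
```python
from h import *
M=vision.camera_model('wrist'); s=manip.get_state(); print(s['tool_pos'])
a=np.radians(16.1); Rv=np.array([[np.cos(a),-np.sin(a)],[np.sin(a),np.cos(a)]])
def f(n,uv,z):
    p=onz(M,uv,z,True); print(n,p[:2].round(1),'v',(Rv.T@(p[:2]-[513,166.5])).round(1))
for n,uv,z in [('rs-',(276,159),55),('rs+',(388,160),55),('rail gA',(265,151.5),55),('rail gB',(398,152.5),55),('c1',(211,17),50),('c2',(452,22),50),('c3',(216,192),50),('c4',(445,194),50),('head',(393,126),57),('pin',(388,126),55),('block',(421,110),64),('block',(421,142),64),('tip',(346,96),66),('pivot',(225,67),66),('ca',(248,209),138),('cb',(396,209),138),('cc',(391,285),138),('cd',(252,285),138)]: f(n,uv,z)
```

```text
[597.439851   181.88140848 118.74309842]
rs- [568.8 134.9] v [ 44.8 -45.8]
rs+ [544.2 221.7] v [45.3 44.4]
rail gA [565.2 124.8] v [ 38.6 -54.6]
rail gB [535.8 227.7] v [38.9 52.5]
c1 [466.4  48.8] v [ -77.4 -100.2]
c2 [412.5 241.2] v [-75.8  99.6]
c3 [611.5  89.9] v [  73.4 -100.9]
c4 [557.4 283.2] v [75.  99.8]
head [516.7 216.4] v [17.4 46.9]
pin [518. 213.] v [17.7 43.3]
block [497.6 232.2] v [ 3.4 67.4]
block [521.4 240.4] v [28.6 68.7]
tip [506.  173.5] v [-4.7  8.7]
pivot [507.1  79.1] v [-29.9 -82.4]
ca [583.4 134.1] v [ 58.7 -50.6]
cb [560.4 213.8] v [58.6 32.3]
cc [608.2 229.4] v [108.9  34. ]
cd [632.3 145.9] v [108.9 -52.9]
```

The wrist view shows the stage clearly: rail edge at row 152, screw head near (393,126), clip post at (346,96), carrier held square at rows 209–285. The viewer's yaw is about 15.7°, and the carrier needs −0.4° more. I'll move over the entry position, overhanging the rail and clear of the post, and come down to 8 mm above the stage.

```bash
python3 -m crank '[{"hand":0,"slide":[-2.5,-0.9,0],"rot":[0,0,-0.4]},{"hand":0,"slide":[-5,-1.8,0],"rot":[0,0,-0.4]},{"hand":0,"slide":[-5,-1.8,-2],"rot":[0,0,-0.4]},{"hand":0,"slide":[-5,-1.8,-4],"rot":[0,0,-0.4]},{"hand":0,"slide":[-5,-1.8,-5.5],"rot":[0,0,-0.4]},{"hand":0,"slide":[-5,-1.8,-6.5],"rot":[0,0,-0.4]},{"hand":0,"slide":[-5,-1.8,-7],"rot":[0,0,-0.4]},{"hand":0,"slide":[-5,-1.8,-7],"rot":[0,0,-0.4]},{"hand":0,"slide":[-5,-1.8,-7],"rot":[0,0,-0.4]},{"hand":0,"slide":[-5,-1.8,-7],"rot":[0,0,-0.4]}]'; python3 look.py w8 clip_tip:66 carrier:66; python3 green.py w8 66|head -3
```

```text
time_s: 10.83
tool_pos: [548.0, 164.1, 49.7]
ee_rot: [-0.137, 0.991, 0.0, 0.001]
ft_force: [-0.4, 0.2, -0.9]
opening: 10.7
grip_force: 59.7
tcp [548.  164.1  49.7] ytool deg 105.75 10.8333
clip_tip 0.98 [505.6 174.1  59.1]
clip_tip 0.18 [ 7.686e+02 -2.656e+02  4.000e-01]
carrier 0.81 [547.2 162.3  55.3]
carrier 0.4 [ 767.3 -264.7    2.9]
 rect ((557.5095825195312, 165.5870361328125), (73.08930206298828, 88.38741302490234), 15.719013214111328)
195 [364. 252.] [542.1 187.8  66. ]
194 [278.2 252. ] [555.9 138.8  66. ]
mid [549.  163.3  66. ] deg 105.72014609623291
```

View pics/w8.png

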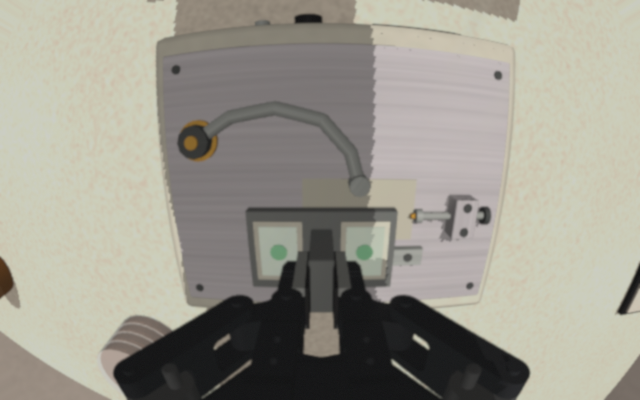

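The carrier's edge (row 209, x 248–396) faces the post (359,185) squarely and has clear overhang on the rail. The screw head is at (417,216). I'll measure the gaps with this view.

```bash
cat > v.py <<'E'
from h import *
from scipy.spatial.transform import Rotation as R
a=np.radians(15.7); Rv=np.array([[np.cos(a),-np.sin(a)],[np.sin(a),np.cos(a)]]); O=np.array([512,165.4])
def V(p): return Rv.T@(np.array(p)[:2]-O)
E
python3 - <<'E'
from v import *
M=vision.camera_model('wrist'); s=manip.get_state(); print(s['tool_pos'],V(s['tool_pos']),s['ft_force'])
for n,uv,z in [('c1',(176,70),50),('c2',(498,76),50),('c3',(199.5,287.5),50),('c4',(470,286),50),('rs+',(408,258),55),('rail end+',(422,248),55),('head',(417.5,216),57),('pin',(411,216),55),('post',(359,185),66),('post edge',(359,196),66),('ca',(248,209),66.5),('cb',(396.5,209),66.5)]:
    p=onz(M,uv,z,True); print(n,p[:2].round(1),V(p).round(1))
E
```

```text
[547.62688516 164.01263328  49.12963404] [ 33.92228624 -10.9762575 ] [-0.52582471  0.35684659 -1.50191331]
c1 [466.5  48.5] [ -75.4 -100.2]
c2 [412.8 241. ] [-75.   99.6]
c3 [610.7  88.5] [  74.3 -100.7]
c4 [557.1 281.8] [74.9 99.8]
rs+ [543.9 220.8] [45.7 44.7]
rail end+ [534.7 227.4] [38.6 53.5]
head [514.3 214.9] [15.7 47. ]
pin [516.  211.7] [16.4 43.5]
post [504.  172.1] [-5.9  8.6]
post edge [510. 174.] [0.4 8.9]
ca [534. 116.] [  7.9 -53.5]
cb [511.2 197.1] [ 7.8 30.7]
```

```bash
python3 -m crank '[{"hand":0,"slide":[-0.4,-0.11,0],"rot":[0,0,0]},{"hand":0,"slide":[-0.7,-0.2,0],"rot":[0,0,0]},{"hand":0,"slide":[-1.0,-0.28,0],"rot":[0,0,0]},{"hand":0,"slide":[-1.3,-0.37,0],"rot":[0,0,0]},{"hand":0,"slide":[-1.5,-0.42,0],"rot":[0,0,0]},{"hand":0,"slide":[-1.7,-0.48,0],"rot":[0,0,0]},{"hand":0,"slide":[-1.9,-0.53,0],"rot":[0,0,0]},{"hand":0,"slide":[-2.12,-0.6,0],"rot":[0,0,0]},{"hand":0,"slide":[-2.12,-0.6,0],"rot":[0,0,0]},{"hand":0,"slide":[-2.12,-0.6,0],"rot":[0,0,0]},{"hand":0,"slide":[-2.12,-0.6,0],"rot":[0,0,0]}]'
cat > st.py <<'E'
from v import *
import time
im,M=snap('wrist','z'); s=manip.get_state()
T=R.from_quat(s['ee_rot']).as_matrix()
f=s['ft_force'];fv=Rv.T@f[:2]
print('t',round(s['time_s'],2),'tcp v',V(s['tool_pos']).round(2),'z',s['tool_pos'][2].round(2),'F v',fv.round(2),'Fz',f[2].round(2),'Tq',s['ft_torque'].round(2),'tiltxy',T[:2,2].round(4),'yaw',np.degrees(np.arctan2(T[1,1],T[0,1])).round(2),'open',round(s['opening'],1))
for t in ('clip_tip','carrier'):
    for r in models.spot_point('wrist',t)[:1]:
        p=w(M,r['xyz']); print(t,round(r['p'],2),V(p).round(1),p[2].round(1))
b=(im[:,:,1].astype(int)-im[:,:,0]>25).astype(np.uint8); n,l,q,c=cv2.connectedComponentsWithStats(b)
k=np.argsort(-q[1:,4])[:2]+1; print('green',[c[i].round(1).tolist() for i in k])
E
python3 st.py
```

```text
time_s: 12.0
tool_pos: [526.3, 157.9, 48.7]
ee_rot: [-0.137, 0.991, -0.0, 0.0]
ft_force: [3.1, 1.2, -0.9]
opening: 10.6
grip_force: 59.8
t 12.05 tcp v [ 11.78 -11.1 ] z 48.72 F v [ 4.03 -0.3 ] Fz -1.67 Tq [ 0.19 -0.78 -0.11] tiltxy [ 0.0001 -0.0001] yaw 105.74 open 10.5
clip_tip 0.85 [-18.3  12.4] 57.7
carrier 0.72 [ 10.8 -13.4] 57.7
green [[278.2, 252.1], [363.9, 252.3]]
```

The clip is drawn back: about 4.5 N, post at −18 mm. Now I'll lower towards the stage gently.

```bash
python3 -m crank '[{"hand":0,"slide":[0,0,-0.2],"rot":[0,0,0]},{"hand":0,"slide":[0,0,-0.4],"rot":[0,0,0]},{"hand":0,"slide":[0,0,-0.6],"rot":[0,0,0]},{"hand":0,"slide":[0,0,-0.75],"rot":[0,0,0]},{"hand":0,"slide":[0,0,-0.85],"rot":[0,0,0]},{"hand":0,"slide":[0,0,-0.85],"rot":[0,0,0]},{"hand":0,"slide":[0,0,-0.85],"rot":[0,0,0]}]'; python3 st.py;  python3 -m crank '[{"hand":0,"slide":[0,0,-0.05],"rot":[0,0,0]},{"hand":0,"slide":[0,0,-0.05],"rot":[0,0,0]},{"hand":0,"slide":[0,0,-0.05],"rot":[0,0,0]}]' | grep -E "pos|force"
```

```text
time_s: 12.73
tool_pos: [526.1, 157.9, 40.0]
ee_rot: [-0.137, 0.991, -0.0, -0.0]
ft_force: [3.9, 1.0, -2.1]
opening: 10.5
grip_force: 59.6
t 12.78 tcp v [ 11.59 -11.  ] z 40.07 F v [4.66 0.25] Fz -2.01 Tq [ 0.21 -0.79 -0.13] tiltxy [-0.0002 -0.0001] yaw 105.75 open 10.8
clip_tip 0.89 [-21.7  10.8] 59.7
carrier 0.87 [10.5 -9.4] 50.7
green [[364.0, 252.3], [278.2, 252.1]]
tool_pos: [526.3, 158.0, 39.8]
ft_force: [3.5, 0.9, -0.9]
grip_force: 59.8
```

```bash
for i in 1 2 3 4; do python3 -m crank '[{"hand":0,"slide":[0,0,-0.05],"rot":[0,0,0]},{"hand":0,"slide":[0,0,-0.05],"rot":[0,0,0]},{"hand":0,"slide":[0,0,-0.05],"rot":[0,0,0]}]' | grep -E "pos|ft"; done
```

```text
tool_pos: [526.2, 158.0, 39.2]
ft_force: [4.6, 1.2, -0.9]
tool_pos: [526.5, 158.0, 39.2]
ft_force: [4.1, 1.0, 4.9]
tool_pos: [526.7, 158.1, 39.2]
ft_force: [3.0, 1.0, 10.1]
tool_pos: [526.9, 158.1, 39.1]
ft_force: [1.5, 0.1, 14.1]
```

Stage contact is at z = 39.2, with a stiffness of about 10 N/mm. I'll ease the vertical press, then feel for the rail.

```bash
python3 -m crank '[{"hand":0,"slide":[0,0,0.1],"rot":[0,0,0]},{"hand":0,"slide":[0.1,0.03,0.1],"rot":[0,0,0]},{"hand":0,"slide":[0.19,0.05,0.1],"rot":[0,0,0]},{"hand":0,"slide":[0.19,0.05,0.1],"rot":[0,0,0]},{"hand":0,"slide":[0.19,0.05,0.1],"rot":[0,0,0]}]' | grep -E "pos|ft"; python3 st.py
for i in 1 2 3; do python3 -m crank '[{"hand":0,"slide":[0.04,0.01,0],"rot":[0,0,0]},{"hand":0,"slide":[0.04,0.01,0],"rot":[0,0,0]},{"hand":0,"slide":[0.04,0.01,0],"rot":[0,0,0]}]' | grep -E "pos|ft"; done
```

```text
tool_pos: [528.5, 158.5, 39.1]
ft_force: [3.3, 0.1, 7.2]
t 14.6 tcp v [ 14.   -11.12] z 39.16 F v [ 4.14 -0.26] Fz 7.49 Tq [ 0.06 -0.67 -0.08] tiltxy [0.0007 0.    ] yaw 105.75 open 10.9
clip_tip 0.81 [-16.8  10.8] 58.7
carrier 0.67 [ 14.4 -11.8] 47.3
green [[278.1, 252.0], [363.9, 252.1]]
tool_pos: [528.8, 158.6, 39.2]
ft_force: [2.6, 0.7, 7.3]
tool_pos: [529.2, 158.7, 39.2]
ft_force: [3.0, -0.3, 7.1]
tool_pos: [529.3, 158.7, 39.2]
ft_force: [-1.0, -0.5, 9.5]
```

```bash
python3 -m crank '[{"hand":0,"slide":[-0.05,0.19,0.03],"rot":[0,0,0]},{"hand":0,"slide":[-0.1,0.39,0.03],"rot":[0,0,0]},{"hand":0,"slide":[-0.16,0.58,0.03],"rot":[0,0,0]},{"hand":0,"slide":[-0.22,0.77,0.03],"rot":[0,0,0]},{"hand":0,"slide":[-0.27,0.96,0.03],"rot":[0,0,0]},{"hand":0,"slide":[-0.3,1.06,0.03],"rot":[0,0,0]},{"hand":0,"slide":[-0.3,1.06,0.03],"rot":[0,0,0]},{"hand":0,"slide":[-0.3,1.06,0.03],"rot":[0,0,0]}]' | grep -E "pos|ft"; python3 st.py
```

```text
tool_pos: [526.3, 169.4, 39.2]
ft_force: [1.7, 0.0, 6.0]
t 16.17 tcp v [14.84 -0.03] z 39.18 F v [1.52 0.32] Fz 6.22 Tq [ 0.01 -0.21 -0.09] tiltxy [-0.0002 -0.0001] yaw 105.75 open 10.5
clip_tip 0.74 [-16.3  10.2] 59.0
carrier 0.8 [13.  -3.5] 51.5
green [[278.2, 252.0], [364.0, 252.1]]
```

```bash
python3 -m crank '[{"hand":0,"slide":[-0.03,0.1,0],"rot":[0,0,0]},{"hand":0,"slide":[-0.05,0.19,0],"rot":[0,0,0]},{"hand":0,"slide":[-0.08,0.29,0],"rot":[0,0,0]},{"hand":0,"slide":[-0.08,0.29,0],"rot":[0,0,0]},{"hand":0,"slide":[-0.08,0.29,0],"rot":[0,0,0]}]' | grep -E "pos|ft"; python3 st.py
```

```text
tool_pos: [525.5, 172.2, 39.2]
ft_force: [1.3, -1.1, 6.7]
t 16.73 tcp v [14.85  2.86] z 39.19 F v [ 1.69 -0.63] Fz 5.96 Tq [-0.17 -0.24 -0.05] tiltxy [-0.0001 -0.0003] yaw 105.75 open 10.6
clip_tip 0.73 [-19.1  10.6] 58.6
carrier 0.58 [13.1  0.9] 46.8
green [[278.1, 252.0], [364.0, 252.2]]
```

```bash
python3 -m crank '[{"hand":0,"slide":[-0.01,0.05,0],"rot":[0,0,0]},{"hand":0,"slide":[-0.01,0.05,0],"rot":[0,0,0]},{"hand":0,"slide":[-0.01,0.05,0],"rot":[0,0,0]}]' | grep -E "pos|ft"; python3 st.py
```

```text
tool_pos: [525.4, 172.5, 39.2]
ft_force: [1.1, -2.6, 6.2]
t 17.13 tcp v [14.84  3.24] z 39.18 F v [ 0.62 -2.38] Fz 7.54 Tq [-0.31 -0.24 -0.1 ] tiltxy [-0.0002 -0.0006] yaw 105.74 open 10.7
clip_tip 0.85 [-17.   13.3] 59.6
carrier 0.72 [15.3  2.7] 49.7
green [[278.1, 252.0], [364.0, 252.2]]
```

```bash
python3 -m crank '[{"hand":0,"slide":[-0.01,0.05,0],"rot":[0,0,0]},{"hand":0,"slide":[-0.01,0.05,0],"rot":[0,0,0]},{"hand":0,"slide":[-0.01,0.05,0],"rot":[0,0,0]}]' | grep -E "pos|ft"; python3 st.py|head -1
```

```text
tool_pos: [525.3, 173.0, 39.2]
ft_force: [1.3, -2.3, 7.1]
t 17.53 tcp v [14.83  3.72] z 39.17 F v [-0.34 -3.34] Fz 7.01 Tq [-0.43 -0.17 -0.11] tiltxy [-0.0003 -0.0006] yaw 105.74 open 10.4
```

```bash
python3 -m crank '[{"hand":0,"slide":[0.03,0.02,0],"rot":[0,0,0]},{"hand":0,"slide":[0.03,0.02,0],"rot":[0,0,0]},{"hand":0,"slide":[0.03,0.02,0],"rot":[0,0,0]}]' | grep -E "pos|ft"; python3 st.py|head -1
```

```text
tool_pos: [525.3, 173.0, 39.1]
ft_force: [-3.6, -5.3, 9.1]
t 17.93 tcp v [14.81  3.73] z 39.15 F v [-3.47 -3.99] Fz 9.73 Tq [-0.67  0.35 -0.11] tiltxy [-0.001 -0.001] yaw 105.74 open 10.9
```

```bash
python3 -m crank '[{"hand":0,"slide":[-0.02,0,0.06],"rot":[0,0,0]},{"hand":0,"slide":[-0.03,0.04,0.06],"rot":[0,0,0]},{"hand":0,"slide":[-0.03,0.04,0.06],"rot":[0,0,0]},{"hand":0,"slide":[-0.03,0.04,0.06],"rot":[0,0,0]}]' | grep -E "pos|ft"; python3 st.py|head -1
```

```text
tool_pos: [525.1, 173.5, 39.2]
ft_force: [2.0, -5.2, -0.3]
t 18.42 tcp v [14.8   4.26] z 39.26 F v [ 0.85 -5.54] Fz 0.45 Tq [-0.86 -0.31 -0.1 ] tiltxy [-0.0007 -0.0008] yaw 105.74 open 10.4
```

```bash
python3 -m crank '[{"hand":0,"slide":[-0.01,0.05,0],"rot":[0,0,0]},{"hand":0,"slide":[-0.01,0.05,0],"rot":[0,0,0]},{"hand":0,"slide":[-0.01,0.05,0],"rot":[0,0,0]}]' | grep -E "pos|ft"; python3 st.py|head -1
```

```text
tool_pos: [525.1, 173.6, 39.4]
ft_force: [2.0, -9.3, 1.6]
t 18.82 tcp v [14.82  4.35] z 39.34 F v [-0.43 -8.43] Fz 2.29 Tq [-1.52 -0.34 -0.02] tiltxy [-0.0006 -0.0015] yaw 105.74 open 10.5
```

The screw is bearing: y force 8.4 N, position no longer advancing at 4.3 mm, as predicted. I'll add a little x press and hold.

```bash
python3 -m crank '[{"hand":0,"slide":[0.02,0.0,-0.02],"rot":[0,0,0]},{"hand":0,"slide":[0.03,0.0,-0.02],"rot":[0,0,0]},{"hand":0,"slide":[0.03,0.0,-0.02],"rot":[0,0,0]},{"hand":0,"slide":[0.03,0.0,-0.02],"rot":[0,0,0]},{"hand":0,"slide":[0.03,0.0,-0.02],"rot":[0,0,0]},{"hand":0,"slide":[0.03,0.0,-0.02],"rot":[0,0,0]}]' | grep -E "pos|ft"; python3 st.py
```

```text
tool_pos: [525.1, 173.6, 39.3]
ft_force: [-2.1, -9.1, 4.8]
t 19.47 tcp v [14.88  4.3 ] z 39.28 F v [-4.22 -8.24] Fz 3.86 Tq [-1.59  0.3  -0.09] tiltxy [-0.0011 -0.0016] yaw 105.74 open 10.4
clip_tip 0.82 [-16.2   9.1] 59.5
carrier 0.95 [14.3  4.5] 48.7
green [[278.0, 252.0], [363.8, 252.1]]
```

```bash
python3 -m crank '[{"hand":0,"slide":[-0.02,-0.05,0.01],"rot":[0,0,0]},{"hand":0,"slide":[-0.02,-0.05,0.01],"rot":[0,0,0]},{"hand":0,"slide":[-0.02,-0.05,0.01],"rot":[0,0,0]}]' | grep -E "pos|ft"; python3 st.py|head -1
```

```text
tool_pos: [525.1, 173.5, 39.3]
ft_force: [0.5, -6.1, 0.4]
t 19.87 tcp v [14.83  4.26] z 39.24 F v [-0.69 -5.71] Fz 1.35 Tq [-1.01 -0.24 -0.1 ] tiltxy [-0.0006 -0.0007] yaw 105.74 open 10.7
```

```bash
python3 -m crank '[{"hand":0.2,"slide":[0,0,0],"rot":[0,0,0]},{"hand":0.4,"slide":[0,0,0],"rot":[0,0,0]},{"hand":0.4,"slide":[0,0,0],"rot":[0,0,0]},{"hand":0.4,"slide":[0,0,0],"rot":[0,0,0]},{"hand":0.4,"slide":[0,0,0],"rot":[0,0,0]},{"hand":0.4,"slide":[0,0,0],"rot":[0,0,0]}]'; python3 st.py
```

```text
time_s: 20.47
tool_pos: [525.3, 173.9, 39.5]
ee_rot: [-0.137, 0.991, 0.0, -0.0]
ft_force: [-0.3, -0.2, 0.3]
opening: 34.5
grip_force: 0.0
t 20.52 tcp v [15.1   4.59] z 39.48 F v [0.35 0.33] Fz -0.15 Tq [0.01 0.02 0.01] tiltxy [-0.0001  0.0001] yaw 105.75 open 33.9
clip_tip 0.79 [-17.2  10. ] 58.9
carrier 0.94 [15.7  1. ] 48.4
green [[276.4, 249.1], [363.7, 248.8]]
```

```bash
python3 -m crank '[{"hand":0.4,"slide":[0,0,1],"rot":[0,0,0]},{"hand":0.4,"slide":[0,0,3],"rot":[0,0,0]},{"hand":0.4,"slide":[0,0,6],"rot":[0,0,0]},{"hand":0.4,"slide":[2,0.6,8],"rot":[0,0,0]},{"hand":0.4,"slide":[4,1.2,8],"rot":[0,0,0]},{"hand":0.4,"slide":[4,1.2,8],"rot":[0,0,0]},{"hand":0.4,"slide":[4,1.2,8],"rot":[0,0,0]},{"hand":0.4,"slide":[4,1.2,8],"rot":[0,0,0]},{"hand":0.4,"slide":[4,1.2,8],"rot":[0,0,0]}]' | grep -E "pos|ft"; python3 st.py
python3 - <<'E'
from v import *
im,M=snap('wrist','f1')
b=(im[:,:,1].astype(int)-im[:,:,0]>25).astype(np.uint8); n,l,q,c=cv2.connectedComponentsWithStats(b)
k=np.argsort(-q[1:,4])[:2]+1; P=[V(onz(M,c[i],58,True)) for i in k]; print(P,np.mean(P,0),[q[i,4] for i in k])
d=P[0]-P[1]; print('angle to rail deg',np.degrees(np.arctan2(d[0],d[1])))
for t,z in (('carrier',58),('rail',55),('viewer',50)):
    m=models.regions_of('wrist',t)[0]['mask'].astype(np.uint8); C=max(cv2.findContours(m,0,1)[0],key=cv2.contourArea).reshape(-1,2)
    Q=np.array([V(onz(M,p,z,True)) for p in C]); print(t,np.percentile(Q,[1,50,99],axis=0).round(1).tolist())
E
```

```text
tool_pos: [564.7, 185.7, 119.3]
ft_force: [0.3, 0.1, 0.3]
t 21.42 tcp v [56.24  5.26] z 119.37 F v [ 0.21 -0.08] Fz -0.53 Tq [ 0.01  0.02 -0.03] tiltxy [-0.0005 -0.0001] yaw 105.75 open 34.5
clip_tip 0.85 [-17.6  11.1] 62.5
carrier 0.73 [16.7  3.5] 48.1
green [[287.9, 158.4], [351.4, 158.4]]
[array([ 14.8803538 , -22.11153177]), array([14.94345448, 28.06943032])] [14.91190414  2.97894927] [np.int32(102), np.int32(100)]
angle to rail deg -179.92795273425614
carrier [[-10.4, -40.9], [13.0, 3.3], [39.6, 46.1]]
rail [[38.5, -56.2], [44.5, -0.8], [51.5, 54.3]]
viewer [[-102.7, -116.6], [-10.7, -0.1], [95.9, 115.5]]
```

The carrier lies square to the rail (x = 14.9, 0.07°). I'll check how close its end is to the screw head with an intensity profile along the screw axis.

Run:
```python
from v import *
im,M=snap('wrist','f2'); g=im.mean(2).astype(np.float32)
w0=cv2.imread('pics/w7.png').mean(2).astype(np.float32)
for x in (5,13,15,17,19,29):
    ys=np.arange(38,72,1.)
    U=np.array([proj(M,[*(O+Rv@np.array([x,y])),58],True) for y in ys],np.float32)
    v=cv2.remap(g,U[:,0].reshape(1,-1),U[:,1].reshape(1,-1),cv2.INTER_LINEAR)[0]
    print(x,v.astype(int).tolist())
print(U[0],U[-1])
ys=np.arange(-48,-34,1.); U=np.array([proj(M,[*(O+Rv@np.array([5,y])),58],True) for y in ys],np.float32)
print(cv2.remap(g,U[:,0].reshape(1,-1),U[:,1].reshape(1,-1),cv2.INTER_LINEAR)[0].astype(int))
```

```text
5 [172, 175, 178, 173, 151, 121, 107, 112, 137, 160, 169, 171, 171, 171, 171, 171, 171, 171, 171, 171, 171, 171, 171, 171, 171, 171, 170, 167, 155, 127, 95, 81, 90, 118]
13 [172, 175, 177, 172, 152, 120, 105, 107, 118, 130, 133, 136, 142, 148, 150, 150, 150, 150, 150, 149, 148, 149, 150, 149, 151, 156, 160, 159, 143, 115, 89, 79, 91, 126]
15 [172, 174, 177, 171, 150, 120, 104, 105, 124, 147, 156, 156, 150, 144, 140, 140, 140, 140, 140, 139, 137, 138, 139, 140, 140, 141, 142, 140, 138, 132, 121, 104, 98, 124]
17 [172, 175, 177, 171, 151, 121, 104, 103, 117, 138, 147, 147, 143, 138, 135, 134, 134, 134, 134, 134, 134, 134, 134, 135, 135, 135, 135, 135, 135, 134, 127, 110, 101, 123]
19 [171, 174, 176, 169, 148, 119, 104, 103, 107, 115, 120, 121, 124, 127, 127, 123, 117, 115, 114, 116, 122, 126, 123, 118, 117, 116, 115, 114, 112, 105, 94, 86, 95, 124]
29 [171, 173, 176, 172, 150, 118, 105, 114, 141, 163, 169, 170, 170, 170, 170, 170, 170, 170, 170, 170, 169, 170, 169, 169, 169, 169, 167, 158, 138, 118, 107, 99, 101, 123]
[363.17996 175.08797] [402.81116 175.63054]
[114 114 114 115 114 115 114 111  97  82  76  83 101 116]
```

The profile shows the plate's end running straight into the screw head with no gap. The green marks show it barely moved on release. Handing in.

```bash
python3 -c "
from plant import manip
print(manip.job_done())"
```

```text
the job is handed in; nothing more can be done
None
```

I loaded the carrier and handed the job in at about 22 s, with no verdict returned: I pressed it at roughly 8 N each against rail and screw, and after release it lay within about 0.1 mm and 0.1° of the rail, with no visible gap at the screw and the clip back by about 0.13 rad.

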